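# Fit the candle cup to its plinth

### The job

Take the straight-sided brass candle cup out of the pale wooden strip, set the tip of its pin down on the bare top of the brown wooden plinth about 8 cm from the hole, and slide it across the wood until the pin drops into the hole. Leave the cup standing upright with its round pan resting on the plinth, and leave the two other brass parts in the strip as they are.

Things in the scene. Friction and masses are not known exactly. Their poses are not given: they have to be found in the camera images.
- nozzle_mid (a point): Loose brass candle cup, upright, 100 mm tall, about 0.35 kg. Pin 16 mm dia. x 26 mm below a round pan 64 mm dia.; above a neck, a straight-sided cup 34 mm dia. with flat top and dark bore (no other part has these). Starts with its pin in a hole of the pale strip, pan on the strip; lifts straight out. Point: on the axis, mid-grip on the cup, 74 mm above the pin tip, 26 below the top; z up, yaw free
- hole (a point): The only hole of the brown wooden plinth, a fixed slab 150 x 240 mm, 42 mm high. Round, 36 mm wide, blind, 34 mm deep, unmarked; the pin fits loosely. Point: centre of its mouth, level with the flat bare top. z up, x along the 150 mm side, y along the 240 mm side. From here the top reaches 175 mm to +y, 65 to -y, 60 to +x, 90 to -x
- ball_mid (a point): Bystander: brass finial with the same pin and pan and a 48 mm ball on top, 102 mm tall, upright in another hole of the pale strip. Point: on its axis, 74 mm above its pin tip; z up. The strip is 84 x 280 mm, 36 mm high; its three parts stand in one row, 90 mm apart, in any order: free room for fingers across the row, little along it
- spire_mid (a point): Bystander: brass finial with the same pin and pan and a slender pointed spire, 124 mm tall, upright in the remaining hole of the pale strip. Point: on its axis, 74 mm above its pin tip; z up

How it is judged:
By the outcome, as a careful person would: the job done as asked, in the order asked, and still so for the second after the job is handed in, with the robot touching nothing.
It also fails if it takes over 42 s, if anything falls off the work surface, if the arm or the gripper's body presses on something with over 40 N, if the wrist force passes 120 N, or if a joint passes its speed limit or range.

### The arm

A 6-joint arm with a two-finger parallel gripper is mounted at the origin on the work surface. World frame = base frame: x ahead of the robot, y to its left, z up, the work surface at z = 0. Lengths are in mm, angles in rad, forces in N, time in s.
With the tool pointing down it reaches from about 300 to 825 mm from the base axis. Payload 5.4 kg.
Tool frame: the origin (TCP) lies at the centre of the arm's flange, where the gripper is bolted on; the fingertips stand 190 mm ahead of it and the grasp point (between the pads) lies 171 mm ahead of it (grip_depth is the z of the grasp point in the tool frame, in mm); z points along the fingers, y is the direction in which the jaws open and shut (so a half turn about z gives the same grasp; the last joint's range is limited). The gripper opens to 92 mm and grips with 3 to 60 N. Pads are 20 mm wide; open, the fingers measure 128 mm over their backs; the gripper's body (75 mm by 189 mm) begins 69 mm behind the grasp point.
Start: joints at [-1.506, 0.158, 1.597, -0, 1.386, -0.21], TCP at [156.005, -553.417, 404.701] pointing down, gripper open.
Joint ranges: [-2.91, 2.91], [-0.94, 2.29], [0.18, 2.7], [-1.29, 4.43], [0.17, 2.64], [-3, 3]. Speed limits (rad/s): [2.57, 2.57, 3.14, 3.14, 3.14, 3.14].

### API

Orientations are given as [roll, pitch, yaw] about the fixed x, y, z axes, in that order (R = Rz(yaw) Ry(pitch) Rx(roll)).
In Python, from rig import observe, capture, get_calibration, close_job, grip_depth gives the robot as it stands. The module is installed in compiled form; this text tells all that it offers.
- The arm moves only by the tool jog_arm, never from a script. Its argument "moves" is a list of rows, each a list of 3 entries, a list of its own where there are three numbers: the finger opening in cm, from 0 to 9.19, then the shift along the tool's x, y, z in cm, then the turn, a rotation vector about the tool's x, y, z in rad. A call has 1 to 12 rows; each row shifts and turns the commanded pose from where the row before left it, along the tool's axes as they then stand; what a row does not reach is not made up. A row lasts 1/10 s, in which the tool goes at most 50 mm and 8.59 degrees, less where a joint would pass 70% of its speed; a pose out of reach is approached as far as the arm can. A call is refused whole if a number of a shift passes 5 or a number of a turn 0.15, either way. A call with a gripper value outside its range is refused whole. The fingers move at their own pace and stop on an object; the grip force is fixed at half the most. Time passes only in rows, so rows that do not move let the fingers close. It gives the time, the measured TCP pose, the force and the opening at its end, in the units of the state.
- observe(): the state, without advancing time (a new reading comes with each control period).
- capture(name): name is "scene" or "top" or "wrist"; returns the picture (420x560x3 uint8, blue, green, red); there is no depth.
- get_calibration(name): a dict with "mtx" (3x3 intrinsics, pixels), "camera_from_world" (4x4, takes a point from world to camera coordinates). Camera axes: x right, y down, z forward; pixel columns grow to the right and rows downward; lengths in mm; the calibration is good to about 2 mm. The wrist camera is an equidistant fisheye: a pixel r from the principal point sees the ray r / f radians off the axis. A picture is of the moment at which its call begins: read the wrist's pose just before it. get_calibration takes no time and is no camera call; for the wrist camera it gives the pose at the moment of the call.
- close_job(): hands the job in, once; it reports no verdict.
The state is a dict: "clock": time; "joints": joint angles; "qd": joint speeds; "tau": joint torques, N m; "eef_pos": TCP position; "orientation": TCP orientation; "wrist_force": force on the tool from outside, world axes, zero at the start; "ft_torque": the same for the moment, N m; "width": opening from 0.0 (shut) to 1.0 (fully open).
Only numpy, scipy, OpenCV 4.12 (cv2) and the standard library are available. Lean on these libraries where they do the work, as an engineer would, in place of code of your own. Each camera call takes 0.05 s, during which the arm holds its last target. There are 200 camera calls.

## Working session

There is one attempt and no reset: what is moved stays moved. The work goes in short steps, Python scripts to look and compute and a tool call to move; the robot and the scene stay as the last step left them, time stands still between calls to the robot, and variables do not carry over. Pictures are saved under pics/ and viewed, about 8 in all and at most 12, crops included, and the job is handed in when it is done.

Besides the shell and the picture viewer there is one more tool, called after ">>>" by a JSON object that holds its "api" and its "payload", one argument or row to a line. jog_arm: Moves the arm, as the interface text tells. Its arguments: {"type":"object","properties":{"moves":{"type":"array"}},"required":["moves"]}

```bash
mkdir -p pics
cat > h.py <<'E'
import numpy as np,cv2
from rig import *
def ray(name,uv,cal=None):
    c=cal or get_calibration(name);K=np.array(c["mtx"]);T=np.array(c["camera_from_world"])
    x=(uv[0]-K[0,2])/K[0,0];y=(uv[1]-K[1,2])/K[1,1]
    if name=="wrist":
        r=np.hypot(x,y)+1e-12;d=np.array([x/r*np.sin(r),y/r*np.sin(r),np.cos(r)])
    else: d=np.array([x,y,1.])
    R=T[:3,:3];return -R.T@T[:3,3],R.T@d
def onz(name,uv,z,cal=None):
    o,d=ray(name,uv,cal);return o+d*(z-o[2])/d[2]
def proj(name,p,cal=None):
    c=cal or get_calibration(name);K=np.array(c["mtx"]);T=np.array(c["camera_from_world"])
    q=T[:3,:3]@np.array(p,float)+T[:3,3]
    if name=="wrist":
        r=np.hypot(q[0],q[1])+1e-12;t=np.arctan2(r,q[2]);a=q[:2]/r*t
    else:a=q[:2]/q[2]
    return a*[K[0,0],K[1,1]]+K[:2,2]
E
python3 - <<'E'
from h import *
s=observe();print(s,grip_depth)
for n in("top","scene"):
    cv2.imwrite(f"pics/{n}0.png",capture(n))
    c=get_calibration(n);print(n,c)
E
```

```text
{'clock': 0.0, 'joints': array([-1.50612688e+00,  1.59051588e-01,  1.59820088e+00, -4.78060100e-05,
        1.38620246e+00, -2.10105913e-01]), 'qd': array([ 0.00019234,  0.00039832,  0.00010365,  0.00094681, -0.00162461,
       -0.00023403]), 'tau': array([-1.05531119e-03, -3.85568440e+01, -3.22108126e+01,  7.00810784e-02,
        3.80052952e-02, -1.36720259e-04]), 'eef_pos': array([ 155.96748701, -553.1606233 ,  403.73287312]), 'orientation': array([-3.13976153e+00, -3.42458278e-04,  2.74783870e-01]), 'wrist_force': array([-0.11104421, -0.77991966, -0.35641438]), 'ft_torque': array([0.01250675, 0.00382367, 0.02293864]), 'width': 0.9990113622494045} 171.4
top {'mtx': array([[505.16298523,   0.        , 273.21707055],
       [  0.        , 505.16298523, 218.82927386],
       [  0.        ,   0.        ,   1.        ]]), 'camera_from_world': array([[ 1.14147289e-02, -9.99861287e-01, -1.21288890e-02,
         5.38160305e+01],
       [-9.90297883e-01, -9.62392373e-03, -1.38627135e-01,
         5.47053855e+02],
       [ 1.38491179e-01,  1.35936043e-02, -9.90270371e-01,
         1.01847051e+03],
       [ 0.00000000e+00,  0.00000000e+00,  0.00000000e+00,
         1.00000000e+00]])}
scene {'mtx': array([[534.00048648,   0.        , 286.22442362],
       [  0.        , 534.00048648, 209.25641834],
       [  0.        ,   0.        ,   1.        ]]), 'camera_from_world': array([[-2.99149245e-01,  9.54204653e-01, -1.79151996e-03,
         1.22383388e+02],
       [ 6.38602151e-01,  1.98810091e-01, -7.43412295e-01,
        -2.70756349e+02],
       [-7.09011299e-01, -2.23535295e-01, -6.68831033e-01,
         1.51370034e+03],
       [ 0.00000000e+00,  0.00000000e+00,  0.00000000e+00,
         1.00000000e+00]])}
```

View pics/top0.png

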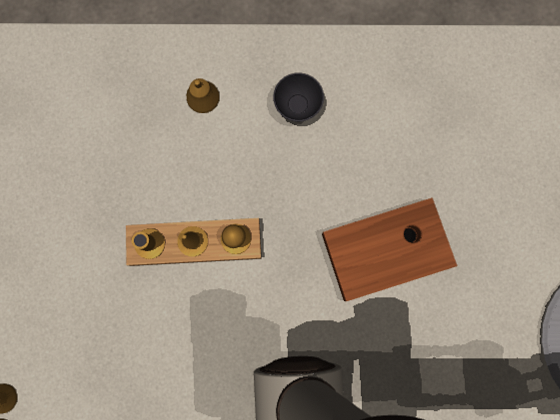

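View pics/scene0.png

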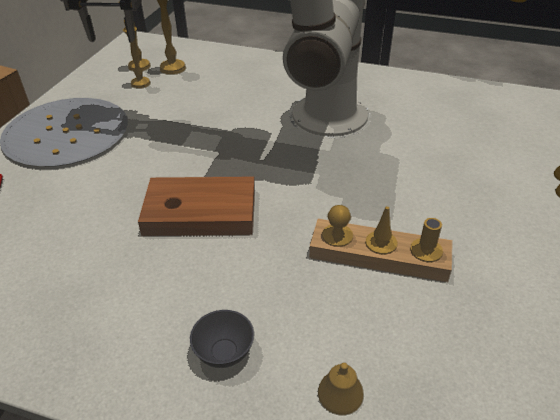

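The top view shows the strip with the cup at left (bore ~(141,240)), spire (190,238) and ball (235,237). The plinth hole is at (412,234). The scene view shows the same layout, with the cup top at ~(432,223).

Run:
```python
from h import *
im=cv2.imread("pics/top0.png");hsv=cv2.cvtColor(im,cv2.COLOR_BGR2HSV)
def rect(x0,y0,x1,y1,z,nm):
    m=np.zeros(im.shape[:2],np.uint8);m[y0:y1,x0:x1]=((hsv[y0:y1,x0:x1,1]>95)&(hsv[y0:y1,x0:x1,2]>70))*255
    c=max(cv2.findContours(m,0,2)[0],key=cv2.contourArea)
    w=np.array([onz("top",p[0],z)[:2] for p in c],np.float32)
    r=cv2.minAreaRect(w);print(nm,r,cv2.boxPoints(r).round().tolist())
rect(110,205,275,275,36,"strip");rect(310,190,470,310,42,"plinth")
def dark(x0,y0,x1,y1,z,nm,n="top",im=im,t=60):
    g=im[y0:y1,x0:x1].max(2);m=(g<t).astype(np.uint8)
    k,l,s,c=cv2.connectedComponentsWithStats(m);i=1+s[1:,4].argmax();p=c[i]+[x0,y0]
    print(nm,n,s[i],p,onz(n,p,z).round(1))
dark(395,220,430,250,42,"hole");dark(130,228,155,252,110,"bore")
s=cv2.imread("pics/scene0.png")
dark(160,193,186,213,42,"hole","scene",s,75);dark(420,214,445,232,110,"bore","scene",s,75)
a=im[205:275,110:275];b=im[190:310,310:470]
cv2.imwrite("pics/c.png",np.vstack([cv2.resize(a,(660,280),interpolation=2),cv2.resize(s[190:270,300:465],(660,320),interpolation=2)]))
```

```text
strip ((497.6716003417969, 227.1883544921875), (84.9255142211914, 280.53057861328125), 3.787047863006592) [[446.0, 364.0], [465.0, 84.0], [549.0, 90.0], [531.0, 370.0]]
plinth ((486.621337890625, -180.67556762695312), (149.88577270507812, 240.49542236328125), 18.162363052368164) [[378.0, -90.0], [453.0, -318.0], [595.0, -272.0], [520.0, -43.0]]
hole top [  9   6  17  17 210] [411.89047619 234.0047619 ] [ 517.  -227.8   42. ]
bore top [13  7 12 16 98] [150.18367347 243.17346939] [486.4 297.  110. ]
hole scene [  5   5  16  10 117] [172.55555556 202.95726496] [ 521.3 -224.9   42. ]
bore scene [ 3 11 17  7 50] [429.16 229.66] [514.1 315.1 110. ]
```

View pics/c.png

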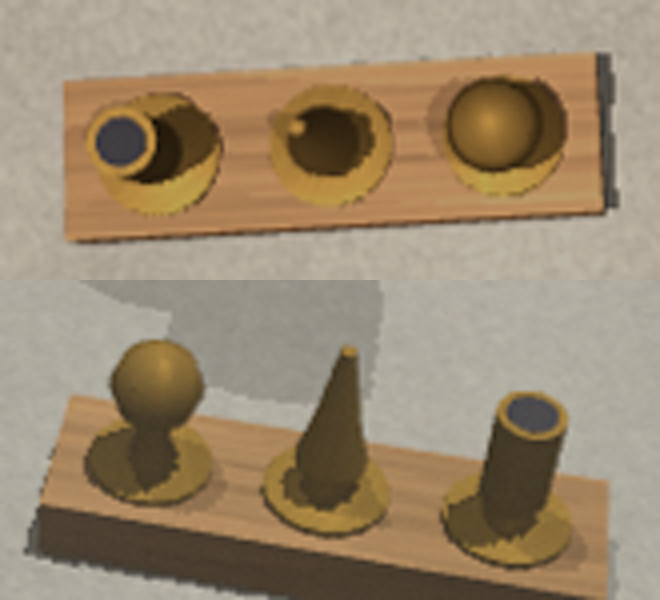

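```bash
cat >> h.py <<'E'
from scipy.spatial.transform import Rotation as Ro
def rem(p,yaw):
    "remaining shift (cm, tool axes) and turn (tool rotvec) to TCP at p pointing down with yaw"
    s=observe();R=Ro.from_euler('xyz',s['orientation']);G=Ro.from_euler('xyz',[np.pi,0,yaw])
    print("t",round(s['clock'],2),"pos",s['eef_pos'].round(1),"rpy",s['orientation'].round(3),"F",s['wrist_force'].round(1),"w",round(s['width'],3))
    print("shift cm",(R.inv().apply(np.array(p)-s['eef_pos'])/10).round(2),"turn",(R.inv()*G).as_rotvec().round(3),"shift after turn",(G.inv().apply(np.array(p)-s['eef_pos'])/10).round(2))
E
python3 - <<'E'
from h import *
print(onz("top",(140.3,240),110),onz("scene",(433,222.8),110))
T=np.linalg.inv(get_calibration("wrist")["camera_from_world"]);print(T.round(2),get_calibration("wrist")["mtx"])
rem((492,317,404),1.637)
E
```

```text
[492.37990891 316.53615666 110.        ] [492.87897613 320.03348711 110.        ]
[[ 2.7000e-01 -9.3000e-01 -2.4000e-01  2.2356e+02]
 [-9.6000e-01 -2.6000e-01 -7.0000e-02 -5.3309e+02]
 [-0.0000e+00  2.5000e-01 -9.7000e-01  3.8375e+02]
 [ 0.0000e+00  0.0000e+00  0.0000e+00  1.0000e+00]] [[325.1922621    0.         277.89232182]
 [  0.         325.1922621  207.33597948]
 [  0.           0.           1.        ]]
t 0.1 pos [ 156.  -553.2  403.8] rpy [-3.14  -0.     0.275] F [-0.9  0.2 -0.1] w 1.002
shift cm [ 55.95 -74.63   0.13] turn [-1.000e-03 -1.000e-03 -1.362e+00] shift after turn [ 8.460e+01  3.928e+01 -2.000e-02]
```

>>> {"api": "jog_arm", "payload": {
  "moves": [
    [9.19, [2.8, -3.73, 0], [0, 0, 0]],
    [9.19, [2.8, -3.73, 0], [0, 0, 0]],
    [9.19, [2.8, -3.73, 0], [0, 0, 0]],
    [9.19, [2.8, -3.73, 0], [0, 0, 0]],
    [9.19, [2.8, -3.73, 0], [0, 0, 0]],
    [9.19, [2.8, -3.73, 0], [0, 0, 0]],
    [9.19, [2.8, -3.73, 0], [0, 0, 0]],
    [9.19, [2.8, -3.73, 0], [0, 0, 0]],
    [9.19, [2.8, -3.73, 0], [0, 0, 0]],
    [9.19, [2.8, -3.73, 0], [0, 0, 0]],
    [9.19, [0, 0, 0], [0, 0, 0]],
    [9.19, [0, 0, 0], [0, 0, 0]]
  ]
}}

```text
clock: 1.3
eef_pos: [324.4, -117.6, 404.5]
orientation: [3.141, 0.0, 0.278]
wrist_force: [0.3, -0.2, 0.3]
width: 0.998
```

Run:
```python
from h import *
c=get_calibration("wrist");im=capture("wrist");cv2.imwrite("pics/w1.png",im)
p=proj("wrist",(518,-227,42),c);print(p)
x,y=p.astype(int);h=30;g=im[max(0,y-h):y+h,max(0,x-h):x+h]
if g.size:
    m=(g.max(2)<60).astype(np.uint8);k,l,s,cc=cv2.connectedComponentsWithStats(m)
    for i in range(1,k):
        if s[i,4]>40:print(s[i],onz("wrist",cc[i]+[max(0,x-h),max(0,y-h)],42,c).round(1))
```

```text
[421.42629484  55.57769997]
[ 20  17  23  29 294] [ 521.6 -230.4   42. ]
[ 16  24  15  21 223] [ 511.  -219.4   42. ]
```

View pics/w1.png

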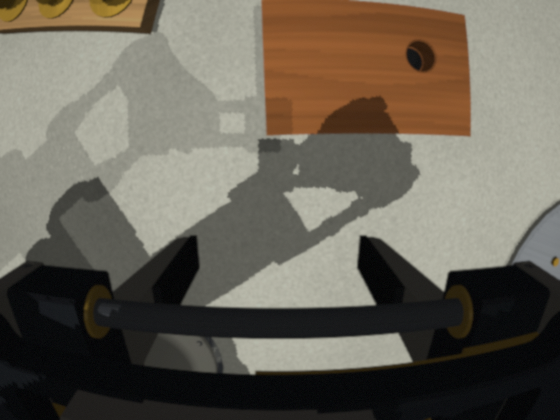

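>>> {"api": "jog_arm", "payload": {
  "moves": [
    [9.19, [2.8, -3.72, 0], [0, 0, 0]],
    [9.19, [2.8, -3.72, 0], [0, 0, 0]],
    [9.19, [2.8, -3.72, 0], [0, 0, 0]],
    [9.19, [2.8, -3.72, 0], [0, 0, 0]],
    [9.19, [2.8, -3.72, 0], [0, 0, 0]],
    [9.19, [2.8, -3.72, 0], [0, 0, 0]],
    [9.19, [2.8, -3.72, 0], [0, 0, 0]],
    [9.19, [2.8, -3.72, 0], [0, 0, 0]],
    [9.19, [2.8, -3.72, 0], [0, 0, 0]],
    [9.19, [2.8, -3.72, 0], [0, 0, 0]]
  ]
}}

```text
clock: 2.35
eef_pos: [495.0, 315.2, 404.0]
orientation: [3.141, 0.001, 0.271]
wrist_force: [0.8, -1.2, 1.1]
width: 1.001
```

>>> {"api": "jog_arm", "payload": {
  "moves": [
    [9.19, [0, 0, 0], [0, 0, -0.136]],
    [9.19, [0, 0, 0], [0, 0, -0.136]],
    [9.19, [0, 0, 0], [0, 0, -0.136]],
    [9.19, [0, 0, 0], [0, 0, -0.136]],
    [9.19, [0, 0, 0], [0, 0, -0.136]],
    [9.19, [0, 0, 0], [0, 0, -0.136]],
    [9.19, [0, 0, 0], [0, 0, -0.136]],
    [9.19, [0, 0, 0], [0, 0, -0.136]],
    [9.19, [0, 0, 0], [0, 0, -0.136]],
    [9.19, [0, 0, 0], [0, 0, -0.136]],
    [9.19, [0, 0, 0], [0, 0, 0]],
    [9.19, [0, 0, 0], [0, 0, 0]]
  ]
}}

```text
clock: 3.55
eef_pos: [494.0, 314.0, 404.3]
orientation: [-3.141, 0.0, 1.629]
wrist_force: [0.1, -0.3, -0.2]
width: 0.997
```

Run:
```python
from h import *
rem((492.5,318,255.4),1.637)
c=get_calibration("wrist");im=capture("wrist");cv2.imwrite("pics/w2.png",im)
print(proj("wrist",(492.5,318,110),c))
```

```text
t 3.55 pos [494.  314.  404.3] rpy [-3.141  0.     1.629] F [ 0.1 -0.3 -0.2] w 0.997
shift cm [ 0.41 -0.12 14.89] turn [-0.001  0.    -0.008] shift after turn [ 0.41 -0.12 14.89]
[276.35562678 203.08112339]
```

View pics/w2.png

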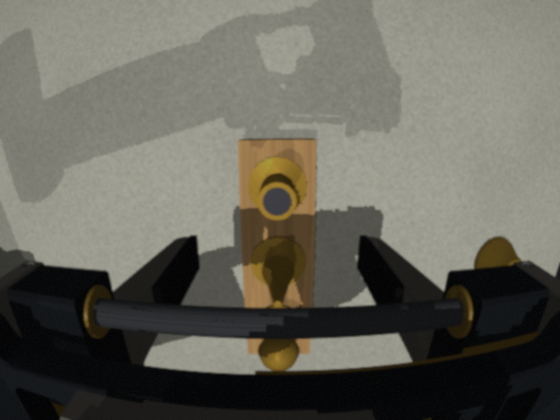

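Wrist view 1 shows the hole at (421,56), against a predicted (421,56). View 2 shows the bore at (277,201), against a predicted (276,203). Both agree, so I'll pick.

>>> {"api": "jog_arm", "payload": {
  "moves": [
    [9.19, [0.5, -0.12, 1.49], [0, 0, 0]],
    [9.19, [0, 0, 1.49], [0, 0, 0]],
    [9.19, [0, 0, 1.49], [0, 0, 0]],
    [9.19, [0, 0, 1.49], [0, 0, 0]],
    [9.19, [0, 0, 1.49], [0, 0, 0]],
    [9.19, [0, 0, 1.49], [0, 0, 0]],
    [9.19, [0, 0, 1.49], [0, 0, 0]],
    [9.19, [0, 0, 1.49], [0, 0, 0]],
    [9.19, [0, 0, 1.49], [0, 0, 0]],
    [9.19, [0, 0, 1.49], [0, 0, 0]],
    [9.19, [0, 0, 0], [0, 0, 0]],
    [9.19, [0, 0, 0], [0, 0, 0]]
  ]
}}

```text
clock: 4.8
eef_pos: [491.3, 320.5, 255.5]
orientation: [-3.141, 0.0, 1.635]
wrist_force: [0.7, 0.3, 0.0]
width: 0.998
```

>>> {"api": "jog_arm", "payload": {
  "moves": [
    [3, [0, 0, 0], [0, 0, 0]],
    [3, [0, 0, 0], [0, 0, 0]],
    [3, [0, 0, 0], [0, 0, 0]],
    [3, [0, 0, 0], [0, 0, 0]],
    [2.5, [0, 0, 0], [0, 0, 0]],
    [2, [0, 0, 0], [0, 0, 0]],
    [1, [0, 0, 0], [0, 0, 0]],
    [1, [0, 0, 0], [0, 0, 0]],
    [1, [0, 0, 0], [0, 0, 0]],
    [1, [0, 0, 0], [0, 0, 0]],
    [1, [0, 0, 0], [0, 0, 0]]
  ]
}}

```text
clock: 5.9
eef_pos: [491.5, 320.5, 255.8]
orientation: [3.141, -0.0, 1.635]
wrist_force: [2.1, -1.0, -0.8]
width: 0.366
```

Run:
```python
from h import *
rem((492.5,318,255.4),1.637)
```

```text
t 5.9 pos [491.5 320.5 255.8] rpy [ 3.141 -0.     1.635] F [ 2.1 -1.  -0.8] w 0.366
shift cm [-0.26  0.08  0.04] turn [ 0.001 -0.    -0.002] shift after turn [-0.26  0.08  0.04]
```

>>> {"api": "jog_arm", "payload": {
  "moves": [
    [1, [0, 0, -0.6], [0, 0, 0]],
    [1, [0, 0, -1.2], [0, 0, 0]],
    [1, [0, 0, -1.3], [0, 0, 0]],
    [1, [0, 0, -1.5], [0, 0, 0]],
    [1, [0, 0, -1.5], [0, 0, 0]],
    [1, [0, 0, -1.5], [0, 0, 0]],
    [1, [0, 0, -1.5], [0, 0, 0]],
    [1, [0, 0, -1.5], [0, 0, 0]],
    [1, [0, 0, -1.5], [0, 0, 0]],
    [1, [0, 0, -1.5], [0, 0, 0]],
    [1, [0, 0, -1.5], [0, 0, 0]],
    [1, [0, 0, 0], [0, 0, 0]]
  ]
}}

```text
clock: 7.1
eef_pos: [491.9, 320.7, 409.9]
orientation: [3.137, -0.002, 1.635]
wrist_force: [0.7, -1.0, -3.8]
width: 0.355
```

>>> {"api": "jog_arm", "payload": {
  "moves": [
    [1, [-2, -0.2, 0], [0, 0, 0]],
    [1, [-3.5, -0.2, 0], [0, 0, 0]],
    [1, [-4.3, -0.25, 0], [0, 0, 0]],
    [1, [-4.3, -0.25, 0], [0, 0, 0]],
    [1, [-4.3, -0.25, 0], [0, 0, 0]],
    [1, [-4.3, -0.25, 0], [0, 0, 0]],
    [1, [-4.3, -0.25, 0], [0, 0, 0]],
    [1, [-4.3, -0.25, 0], [0, 0, 0]],
    [1, [-4.3, -0.25, 0], [0, 0, 0]],
    [1, [-4.3, -0.25, 0], [0, 0, 0]],
    [1, [-4.3, -0.25, 0], [0, 0, 0]],
    [1, [-3.0, -0.2, 0], [0, 0, 0]]
  ]
}}

```text
clock: 8.3
eef_pos: [492.6, -154.9, 406.2]
orientation: [-3.141, 0.0, 1.633]
wrist_force: [0.5, 0.4, -4.1]
width: 0.362
```

>>> {"api": "jog_arm", "payload": {
  "moves": [
    [1, [0, 0, 0], [0, 0, 0.12]],
    [1, [0, 0, 0], [0, 0, 0.12]],
    [1, [0, 0, 0], [0, 0, 0.12]],
    [1, [0, 0, 0], [0, 0, 0.12]],
    [1, [0, 0, 0], [0, 0, 0.12]],
    [1, [0, 0, 0], [0, 0, 0.12]],
    [1, [0, 0, 0], [0, 0, 0.12]],
    [1, [0, 0, 0], [0, 0, 0.12]],
    [1, [0, 0, 0], [0, 0, 0.12]],
    [1, [0, 0, 0], [0, 0, 0.12]],
    [1, [0, 0, 0], [0, 0, 0.118]],
    [1, [0, 0, 0], [0, 0, 0]]
  ]
}}

```text
clock: 9.5
eef_pos: [492.9, -152.3, 406.1]
orientation: [-3.141, 0.001, 0.316]
wrist_force: [0.1, -0.1, -5.3]
width: 0.359
```

Run:
```python
from h import *
rem((493,-152,307),0.317)
for n in("top","scene"):cv2.imwrite(f"pics/{n}3.png",capture(n))
a=cv2.imread("pics/top3.png")[180:320,100:480];b=cv2.imread("pics/scene3.png")[70:290,100:480]
cv2.imwrite("pics/s3.png",cv2.resize(np.vstack([a,b]),None,fx=1.6,fy=1.6))
```

```text
t 9.5 pos [ 492.9 -152.3  406.1] rpy [-3.141e+00  1.000e-03  3.160e-01] F [ 0.1 -0.1 -5.3] w 0.359
shift cm [ 0.03 -0.02  9.91] turn [-0.001  0.001 -0.001] shift after turn [ 0.02 -0.03  9.91]
```

View pics/s3.png

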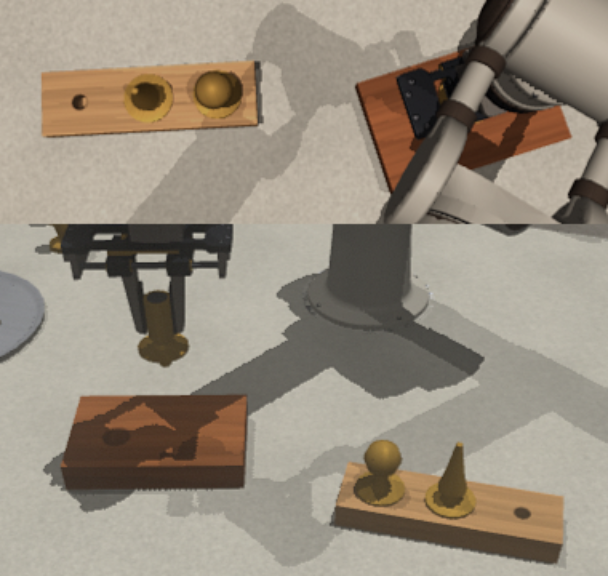

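The cup is held upright, the ball and spire are untouched, and the strip hole at (80,102) is empty. I'll lower until contact.

>>> {"api": "jog_arm", "payload": {
  "moves": [
    [1, [0, 0, 1.2], [0, 0, 0]],
    [1, [0, 0, 1.2], [0, 0, 0]],
    [1, [0, 0, 1.2], [0, 0, 0]],
    [1, [0, 0, 1.2], [0, 0, 0]],
    [1, [0, 0, 1.2], [0, 0, 0]],
    [1, [0, 0, 1.2], [0, 0, 0]],
    [1, [0, 0, 1.2], [0, 0, 0]],
    [1, [0, 0, 1.2], [0, 0, 0]],
    [1, [0, 0, 1.2], [0, 0, 0]],
    [1, [0, 0, 0.4], [0, 0, 0]],
    [1, [0, 0, 0], [0, 0, 0]]
  ]
}}

```text
clock: 10.7
eef_pos: [492.9, -152.2, 293.8]
orientation: [-3.14, 0.001, 0.317]
wrist_force: [-0.1, -0.1, -4.3]
width: 0.361
```

>>> {"api": "jog_arm", "payload": {
  "moves": [
    [1, [0, 0, 0.1], [0, 0, 0]],
    [1, [0, 0, 0.1], [0, 0, 0]],
    [1, [0, 0, 0.1], [0, 0, 0]],
    [1, [0, 0, 0], [0, 0, 0]]
  ]
}}

```text
clock: 11.1
eef_pos: [493.1, -152.4, 291.9]
orientation: [3.141, -0.0, 0.317]
wrist_force: [-0.1, 0.1, -3.7]
width: 0.364
```

>>> {"api": "jog_arm", "payload": {
  "moves": [
    [1, [0, 0, 0.1], [0, 0, 0]],
    [1, [0, 0, 0.1], [0, 0, 0]],
    [1, [0, 0, 0], [0, 0, 0]]
  ]
}}

```text
clock: 11.4
eef_pos: [493.0, -152.3, 289.5]
orientation: [-3.141, 0.0, 0.317]
wrist_force: [-0.8, -0.4, -4.5]
width: 0.363
```

>>> {"api": "jog_arm", "payload": {
  "moves": [
    [1, [0, 0, 0.1], [0, 0, 0]],
    [1, [0, 0, 0], [0, 0, 0]]
  ]
}}

```text
clock: 11.6
eef_pos: [493.0, -152.3, 288.6]
orientation: [-3.141, 0.0, 0.317]
wrist_force: [-0.6, -0.4, -3.5]
width: 0.363
```

>>> {"api": "jog_arm", "payload": {
  "moves": [
    [1, [0, 0, 0.1], [0, 0, 0]],
    [1, [0, 0, 0], [0, 0, 0]]
  ]
}}

```text
clock: 11.8
eef_pos: [493.1, -152.4, 287.8]
orientation: [3.141, -0.0, 0.317]
wrist_force: [0.7, -0.7, -4.1]
width: 0.36
```

>>> {"api": "jog_arm", "payload": {
  "moves": [
    [1, [0, 0, 0.1], [0, 0, 0]],
    [1, [0, 0, 0], [0, 0, 0]]
  ]
}}

```text
clock: 12.0
eef_pos: [493.3, -152.4, 287.6]
orientation: [3.141, -0.0, 0.317]
wrist_force: [-2.7, 0.9, 5.5]
width: 0.365
```

>>> {"api": "jog_arm", "payload": {
  "moves": [
    [1, [0, 0, 0.05], [0, 0, 0]],
    [1, [0, 0, 0], [0, 0, 0]]
  ]
}}

```text
clock: 12.2
eef_pos: [493.4, -152.4, 287.6]
orientation: [3.141, -0.001, 0.317]
wrist_force: [-3.1, 3.6, 8.3]
width: 0.363
```

Contact made, with about 12 N net on the tip. Now I slide along tool +y.

>>> {"api": "jog_arm", "payload": {
  "moves": [
    [1, [0, 0.3, 0], [0, 0, 0]],
    [1, [0, 0.4, 0], [0, 0, 0]],
    [1, [0, 0.4, 0], [0, 0, 0]],
    [1, [0, 0.4, 0], [0, 0, 0]],
    [1, [0, 0.4, 0], [0, 0, 0]],
    [1, [0, 0.4, 0], [0, 0, 0]]
  ]
}}

```text
clock: 12.8
eef_pos: [500.7, -173.2, 287.6]
orientation: [-3.138, -0.002, 0.317]
wrist_force: [-2.6, 8.3, 9.6]
width: 0.358
```

>>> {"api": "jog_arm", "payload": {
  "moves": [
    [1, [0, 0.4, 0], [0, 0, 0]],
    [1, [0, 0.4, 0], [0, 0, 0]],
    [1, [0, 0.4, 0], [0, 0, 0]],
    [1, [0, 0.4, 0], [0, 0, 0]],
    [1, [0, 0.4, 0], [0, 0, 0]],
    [1, [0, 0.4, 0], [0, 0, 0]],
    [1, [0, 0.4, 0], [0, 0, 0]]
  ]
}}

```text
clock: 13.5
eef_pos: [509.4, -199.8, 287.6]
orientation: [-3.138, -0.002, 0.317]
wrist_force: [-2.2, 8.5, 9.6]
width: 0.36
```

Run:
```python
from h import *
rem((518,-227.5,287.6),0.317)
cv2.imwrite("pics/s4.png",cv2.resize(capture("scene")[130:260,100:330],None,fx=3,fy=3))
```

```text
t 13.5 pos [ 509.4 -199.8  287.6] rpy [-3.138e+00 -2.000e-03  3.170e-01] F [-2.2  8.5  9.6] w 0.36
shift cm [-0.05  2.9  -0.01] turn [-0.003 -0.002 -0.   ] shift after turn [-0.05  2.9   0.  ]
```

View pics/s4.png

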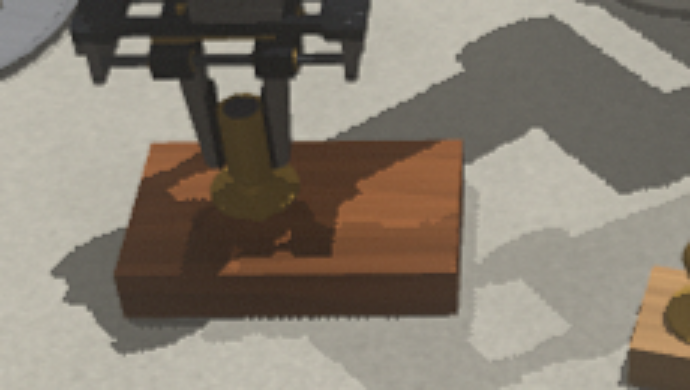

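The cup is upright at (245,130) in the crop and still rubbing (8 N drag). Continuing to the hole.

>>> {"api": "jog_arm", "payload": {
  "moves": [
    [1, [0, 0.4, 0], [0, 0, 0]],
    [1, [0, 0.4, 0], [0, 0, 0]],
    [1, [0, 0.4, 0], [0, 0, 0]],
    [1, [0, 0.4, 0], [0, 0, 0]],
    [1, [0, 0.3, 0], [0, 0, 0]]
  ]
}}

```text
clock: 14.05
eef_pos: [515.0, -219.0, 286.1]
orientation: [3.141, -0.0, 0.317]
wrist_force: [0.7, 0.0, -5.2]
width: 0.361
```

>>> {"api": "jog_arm", "payload": {
  "moves": [
    [1, [0, 0.3, 0], [0, 0, 0]],
    [1, [0, 0.3, 0], [0, 0, 0]],
    [1, [0, 0.2, 0], [0, 0, 0]],
    [1, [0, 0, 0], [0, 0, 0]]
  ]
}}

```text
clock: 14.45
eef_pos: [517.3, -226.8, 285.9]
orientation: [-3.141, 0.0, 0.316]
wrist_force: [-0.5, 0.6, -4.0]
width: 0.363
```

The pin tip has dropped over the edge: z is down 1.6 mm and only the weight remains. I'll lower to seat the pan.

>>> {"api": "jog_arm", "payload": {
  "moves": [
    [1, [0, 0, 0.3], [0, 0, 0]],
    [1, [0, 0, 0.4], [0, 0, 0]],
    [1, [0, 0, 0.4], [0, 0, 0]],
    [1, [0, 0, 0.4], [0, 0, 0]],
    [1, [0, 0, 0.4], [0, 0, 0]],
    [1, [0, 0, 0.3], [0, 0, 0]],
    [1, [0, 0, 0], [0, 0, 0]]
  ]
}}

```text
clock: 15.15
eef_pos: [517.2, -226.3, 263.5]
orientation: [-3.141, 0.001, 0.317]
wrist_force: [0.0, 0.2, -3.9]
width: 0.36
```

>>> {"api": "jog_arm", "payload": {
  "moves": [
    [1, [0, 0, 0.1], [0, 0, 0]],
    [1, [0, 0, 0.1], [0, 0, 0]],
    [1, [0, 0, 0], [0, 0, 0]]
  ]
}}

```text
clock: 15.45
eef_pos: [517.4, -226.5, 262.2]
orientation: [3.142, -0.0, 0.317]
wrist_force: [0.0, -0.1, -4.3]
width: 0.366
```

>>> {"api": "jog_arm", "payload": {
  "moves": [
    [1, [0, 0, 0.05], [0, 0, 0]],
    [1, [0, 0, 0], [0, 0, 0]]
  ]
}}

```text
clock: 15.65
eef_pos: [517.4, -226.5, 261.8]
orientation: [3.141, -0.0, 0.317]
wrist_force: [-0.1, -0.1, -3.3]
width: 0.366
```

>>> {"api": "jog_arm", "payload": {
  "moves": [
    [1, [0, 0, 0.05], [0, 0, 0]],
    [1, [0, 0, 0], [0, 0, 0]]
  ]
}}

```text
clock: 15.85
eef_pos: [517.5, -226.6, 261.7]
orientation: [3.141, -0.0, 0.317]
wrist_force: [-1.4, 0.6, 0.2]
width: 0.361
```

>>> {"api": "jog_arm", "payload": {
  "moves": [
    [1, [0, 0, 0.04], [0, 0, 0]],
    [1, [0, 0, 0], [0, 0, 0]]
  ]
}}

```text
clock: 16.05
eef_pos: [517.5, -226.6, 261.7]
orientation: [3.141, -0.0, 0.317]
wrist_force: [-3.7, 1.8, 5.5]
width: 0.366
```

The pan is seated. Release, then retreat.

>>> {"api": "jog_arm", "payload": {
  "moves": [
    [3.6, [0, 0, -0.05], [0, 0, 0]],
    [4, [0, 0, 0], [0, 0, 0]],
    [5, [0, 0, 0], [0, 0, 0]],
    [7, [0, 0, 0], [0, 0, 0]],
    [9, [0, 0, 0], [0, 0, 0]],
    [9, [0, 0, 0], [0, 0, 0]],
    [9, [0, 0, 0], [0, 0, 0]],
    [9, [0, 0, 0], [0, 0, 0]]
  ]
}}

```text
clock: 16.85
eef_pos: [517.4, -226.5, 261.3]
orientation: [-3.142, 0.0, 0.317]
wrist_force: [0.8, -0.6, -0.1]
width: 0.937
```

>>> {"api": "jog_arm", "payload": {
  "moves": [
    [9, [0, 0, -0.5], [0, 0, 0]],
    [9, [0, 0, -1], [0, 0, 0]],
    [9, [0, 0, -1.5], [0, 0, 0]],
    [9, [0, 0, -1.5], [0, 0, 0]],
    [9, [0, 0, -1.5], [0, 0, 0]],
    [9, [0, 0, -1.5], [0, 0, 0]],
    [9, [0, 0, -1.5], [0, 0, 0]],
    [9, [0, 0, -1.5], [0, 0, 0]],
    [9, [0, 0, -1.5], [0, 0, 0]],
    [9, [0, 0, -1.5], [0, 0, 0]],
    [9, [0, 0, 0], [0, 0, 0]]
  ]
}}

```text
clock: 17.95
eef_pos: [517.9, -226.8, 399.3]
orientation: [3.138, -0.003, 0.317]
wrist_force: [0.9, 0.1, 0.4]
width: 0.98
```

>>> {"api": "jog_arm", "payload": {
  "moves": [
    [9, [-2, 0, 0], [0, 0, 0]],
    [9, [-2, 0, 0], [0, 0, 0]],
    [9, [-2, 0, 0], [0, 0, 0]],
    [9, [-2, 0, 0], [0, 0, 0]],
    [9, [-2, 0, 0], [0, 0, 0]],
    [9, [-2, 0, 0], [0, 0, 0]],
    [9, [0, 0, 0], [0, 0, 0]],
    [9, [0, 0, 0], [0, 0, 0]]
  ]
}}

```text
clock: 18.75
eef_pos: [403.4, -263.8, 396.0]
orientation: [-3.141, -0.0, 0.316]
wrist_force: [-0.6, -0.4, -0.4]
width: 0.978
```

Run:
```python
from h import *
rem((518,-227.5,400),0.317)
a=capture("scene")[130:290,100:480];b=capture("wrist");print(proj("wrist",(518,-227.5,116)))
cv2.imwrite("pics/f.png",np.vstack([cv2.resize(a,(700,295)),cv2.resize(b[0:240],(700,300))]))
```

```text
t 18.75 pos [ 403.4 -263.8  396. ] rpy [-3.141 -0.     0.316] F [-0.6 -0.4 -0.4] w 0.978
shift cm [12.02  0.11 -0.4 ] turn [-0.001 -0.    -0.001] shift after turn [12.02  0.12 -0.4 ]
[280.8848281   64.48668408]
```

View pics/f.png

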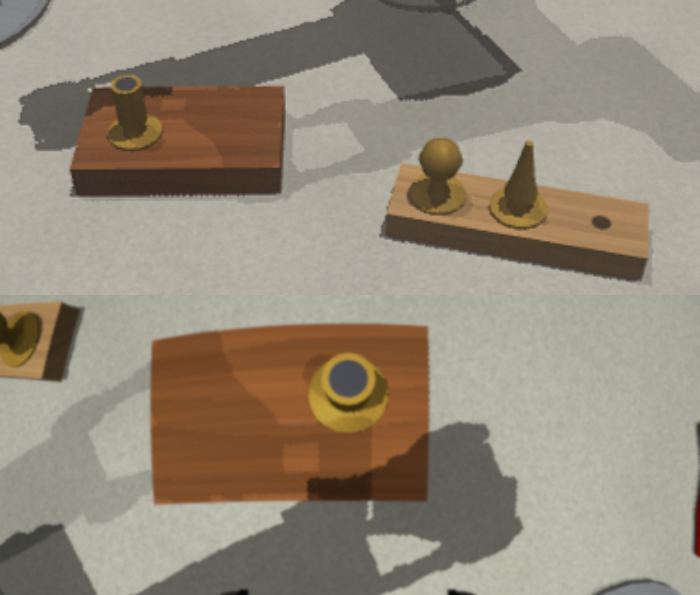

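The final views show the cup upright with its pan flat on the plinth over the hole. The ball and spire are still in the strip.

```bash
python3 -c "from rig import *;print(close_job())"
```

```text
the job is handed in; nothing more can be done
None
```

The candle cup now stands upright in the plinth's hole with its pan resting on the wood, and I handed the job in at about 19 s of the 42 s allowed.

- **Pick and set-down:** I gripped the cup across the row, lifted it straight out of the strip, and carried it over to the plinth. I set the pin tip down about 79 mm from the hole, measured from the camera-derived hole position, with about 12 N on the tip.
- **Slide and drop:** I slid it across the wood with about 9 N of drag until the tip fell over the edge of the hole. I then lowered it 24 mm until the pan met the wood, opened the fingers and moved away.
- **Last checks:** The final pictures show the cup upright with its pan flat on the plinth, and the ball and spire still in place in the strip. Wrist force was near zero with the gripper clear. No check failed. The cameras' estimates of the hole and the cup differed by about 3–4 mm, well inside the hole's clearance.

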